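# Lock the dongle away in the hidden push-to-open drawer

### The job

Press the green push latch on top of the blue box so that its hidden drawer springs open, put the small black dongle in the drawer, and push the drawer shut until it latches again. Leave the two other connectors and the tape measure where they are.

Things in the scene. Friction and masses are not known exactly. Their poses are not given: they have to be found in the camera images.
- organiser: Blue desktop box fixed to the worktop, 130 mm deep (its x), 200 mm wide (its y), 60 mm high; origin at the centre of its underside. Its x axis points from the drawer front to its back, so its front faces its own -x; it stands turned a little either way. It holds one drawer without a handle and, near the front of its top at its -y end, a green push latch. The green cap and the drawer are all that moves.
- latch_top (a point): Centre of the top face of the green round latch cap (32 mm across, in a black ring), which stands 12 mm above the box's top, 72 mm above the worktop. Press it straight down: the spring begins at about 2 N; from about 5 mm (5 N) down the drawer is free, and it bottoms at 8 mm (about 7 N). The drawer then springs out by itself in about 1 s, towards the box's -x; the cap comes up again when let go.
- latch (a joint): How far the latch cap is pressed down, m: 0 up, 0.008 fully down.
- drawer (a joint): How far the drawer is out, m: about 0.001 when shut and latched, 0.100 fully out (it is spring-loaded outward with about 2.5 N out, 4.5 N shut). It can be pushed 3 mm deeper than shut to a hard stop. To shut it, push its front towards the box's +x until about that stop (the latch snaps in at about 0, by itself, nothing need be pressed; about 8 to 10 N in the last 20 mm, so a push that stops at about 15 N is firm enough), then let go.
- drawer_in (a point): Point on the drawer's inner floor, 11 mm above the worktop, moving with the drawer; axes as the box's. With the drawer fully out it is the middle of the part of the tray that is clear of the box (95 mm along x by 135 mm along y). The whole tray reaches from 47 mm before it to 68 mm behind it along x and 67 mm to each side along y; its walls are 27 mm high above its floor, the front panel 49 mm.
- drawer_front (a point): Point on the outer face of the drawer's front panel (200 mm wide, 57 mm high, from 3 to 60 mm above the worktop, 10 mm thick), half-way across, 45 mm above the worktop and 15 mm below the panel's top edge, moving with the drawer; axes as the box's. Push here with the fingertips: high enough that only the fingers, not the gripper's body, meet the panel.
- dongle_center (a point): Centre of the hood of the small black dongle, loose, lying flat on the worktop, 16 mm high, 20 mm wide (its x), hood 30 mm long (its y) with a 6 mm metal plug end at its -y and a thin cable stub at its +y, 62 mm in all; the point is half-way up, 8 mm above the worktop; z up. Grasp it across the 20 mm.
- grey_plug: Bystander: grey-hooded connector, 34 x 82 x 16 mm, lying loose; origin at its underside.
- light_plug: Bystander: light, nearly white connector, 34 x 66 x 16 mm, lying loose; origin at its underside.
- tape_measure: Bystander: blue and black pocket tape measure, 36 x 74 x 63 mm, standing loose; origin at its underside.

How it is judged:
On the way, in this order (a step that is already met when the one before it is completed fails the run):
1. the drawer has sprung open (value of joint drawer above 0.085 m), for 0.2 s.
2. the dongle lies in the open drawer, let go (x of dongle_center in the frame of drawer_in between -0.045 and 0.066 m and y of dongle_center in the frame of drawer_in between -0.065 and 0.065 m and z of dongle_center in the frame of drawer_in between 0 and 0.027 m and value of joint drawer above 0.06 m and contact force between the fingers and dongle below 0.1 N), for 0.2 s.
At the end, for the whole second after the job is handed in: The drawer is shut and held by its latch (less than 4 mm out), the latch cap is up again (within 2 mm), and the dongle lies at rest inside the drawer, its centre within the tray and below the rim of its walls (x of dongle_center in the frame of drawer_in between -0.045 and 0.066 m and y of dongle_center in the frame of drawer_in between -0.065 and 0.065 m and z of dongle_center in the frame of drawer_in between 0 and 0.027 m and value of joint drawer below 0.004 m and value of joint latch below 0.002 m and linear speed of dongle below 0.02 m/s); the robot touches nothing.
It fails at once if another connector or the tape measure was moved by more than 30 mm (distance of any of grey_plug, light_plug, tape_measure from where it was at the start of the episode above 0.03 m).
It also fails if it takes over 59 s, if anything falls off the work surface, if the arm or the gripper's body presses on something with over 40 N, if the wrist force passes 120 N, or if a joint passes its speed limit or range.

### The arm

A 7-joint arm with a two-finger parallel gripper is mounted at the origin on a cart in front of the work surface, level with it; the furniture and walls round the work are solid. World frame = base frame: x ahead of the robot, y to its left, z up, the work surface at z = 0. Lengths are in m, angles in rad, forces in N, time in s.
With the tool pointing down it reaches from about 0.425 to 0.975 m from the base axis. Payload 16.7 kg.
Tool frame: the origin (TCP) lies between the finger pads; the fingertips stand 11 mm ahead of it and the grasp point (between the pads) lies 8 mm behind it (arm.tip_reach is the distance from the TCP to the fingertips, in m); z points along the fingers, y is the line along which they close (so a half turn about z gives the same grasp; the last joint's range is limited). The gripper opens to 85 mm and grips with 20 to 120 N. Pads are 22 mm wide; open, the fingers measure 114 mm over their backs; the gripper's body (76 mm by 85 mm) begins 54 mm behind the grasp point. The pads swing forward as they close: fully open they stand 13 mm farther back than shut.
Start: joints at [0.953, 0.426, 0.074, 1.606, -0.034, 1.111, -0.067], TCP at [0.305, -0.602, 0.242] pointing down, gripper open.
Joint ranges: [-2.85, 2.85], [-0.5, 2.14], [-1.23, 1.37], [0.21, 2.46], [-1.02, 4.16], [0.16, 2.05], [-2.73, 2.73]. Speed limits (rad/s): [1.89, 1.89, 2.39, 2.39, 3.01, 3.01, 3.01].

### API

Orientations are given as a unit quaternion [w, x, y, z].
In Python, from rig import monitor, imaging, arm gives the robot as it stands. The module is installed in compiled form; this text tells all that it offers.
- The arm moves only by the tool carry_out, never from a script. Its argument "targets" is a list of rows, each a list of 7 numbers: the gripper's target within -1 to 1 (fully open at 1, half-way at 0, shut at -1), then the shift along the tool's x, y, z in m, then the turn, a rotation vector about the tool's x, y, z in degrees. A call has 1 to 20 rows; each row shifts and turns the commanded pose from where the row before left it, along the tool's axes as they then stand; what a row does not reach is not made up. A row lasts 1/10 s, in which the tool goes at most 50 mm and 8.59 degrees, less where a joint would pass 70% of its speed; a pose out of reach is approached as far as the arm can. A call is refused whole if a number of a shift passes 0.05 or a number of a turn 8.59, either way. A call with a gripper value outside its range is refused whole. The fingers move at their own pace and stop on an object; "newtons" is the grip in N (left out, the last holds). Time passes only in rows, so rows that do not move let the fingers close. It gives the time, the measured TCP pose, the force and the opening at its end, in the units of the state.
- monitor.get_state(): the state, without advancing time (a new reading comes with each control period).
- imaging.grab_frame(name): name is "scene" or "top"; returns the picture (480x640x3 uint8, red, green, blue); there is no depth.
- imaging.camera_model(name): a dict with "fovy" (degrees; the focal length in pixels is half the picture's height over the tangent of half this angle, whatever the lens; pixels are square), "cx", "cy" (the principal point, pixels), "distortion" ([k1, k2, p1, p2, k3] as OpenCV has them; the pictures are not rectified), "camera_from_world" (4x4, takes a point from world to camera coordinates). Camera axes: x right, y down, z forward; pixel columns grow to the right and rows downward; lengths in m; the calibration is good to about 2 mm. A picture is of the moment at which its call begins. camera_model takes no time and is no camera call.
- arm.hand_in(): hands the job in, once; it reports no verdict.
The state is a dict: "time": time; "q": joint angles; "qd": joint speeds; "joint_efforts": joint torques, N m; "tcp_pos": TCP position; "eef_rot": TCP orientation; "wrist_force": force on the tool from outside, world axes, zero at the start; "wrist_torque": the same for the moment, N m; "opening": finger opening in m.
Only numpy, scipy, OpenCV 4.12 (cv2) and the standard library are available. Lean on these libraries where they do the work, as an engineer would, in place of code of your own. Each camera call takes 0.05 s, during which the arm holds its last target. There are 200 camera calls.

## Working session

There is one attempt and no reset: what is moved stays moved. The work goes in short steps, Python scripts to look and compute and a tool call to move; the robot and the scene stay as the last step left them, time stands still between calls to the robot, and variables do not carry over. Pictures are saved under pics/ and viewed, on a budget of 10 in all, crops included, one or two more only if the job needs it, and the job is handed in when it is done.

Besides the shell and the picture viewer there is one more tool, called after ">>>" by a JSON object that holds its "api" and its "payload". carry_out: Moves the arm, as the interface text tells. Its arguments: {"type":"object","properties":{"targets":{"type":"array","items":{"type":"array","items":{"type":"number"}}},"newtons":{"type":"number"}},"required":["targets"]}

```bash
mkdir -p pics; cat > h.py <<'E'
import numpy as np, cv2
from rig import monitor, imaging, arm
def K(m):
    f=240/np.tan(np.radians(m["fovy"]/2)); return np.array([[f,0,m["cx"]],[0,f,m["cy"]],[0,0,1]])
def ray(name,uv,z):
    m=imaging.camera_model(name); T=np.array(m["camera_from_world"]); R,t=T[:3,:3],T[:3,3]
    p=cv2.undistortPoints(np.array(uv,float).reshape(-1,1,2),K(m),np.array(m["distortion"],float)).reshape(-1,2)
    d=np.c_[p,np.ones(len(p))]@R; c=-R.T@t
    return c+d*((z-c[2])/d[:,2])[:,None]
def proj(name,P):
    m=imaging.camera_model(name); T=np.array(m["camera_from_world"])
    return cv2.projectPoints(np.array(P,float).reshape(-1,1,3),cv2.Rodrigues(T[:3,:3])[0],T[:3,3],K(m),np.array(m["distortion"],float))[0].reshape(-1,2)
def grab(name,f):
    i=imaging.grab_frame(name); cv2.imwrite("pics/"+f,cv2.cvtColor(i,cv2.COLOR_RGB2BGR)); return i
E
python3 - <<'E'
from h import *
grab("top","t0.png");grab("scene","s0.png")
s=monitor.get_state();print(s["time"],s["tcp_pos"],s["eef_rot"],s["opening"])
for n in("top","scene"):
    m=imaging.camera_model(n);T=np.array(m["camera_from_world"]);print(n,m["fovy"],m["distortion"],-T[:3,:3].T@T[:3,3])
E
```

```text
0.1 [ 0.30480031 -0.6018873   0.24168872] [-5.32068817e-04  9.72658207e-01  2.32240621e-01 -1.54429878e-04] 0.08575638687445906
top 48.04208452634781 [0.01353162 0.         0.         0.         0.        ] [ 0.45344375 -0.00578683  1.38063772]
scene 51.271447739647655 [-0.01791054  0.          0.          0.          0.        ] [-0.18110507 -0.82230505  1.07099905]
```

View pics/t0.png

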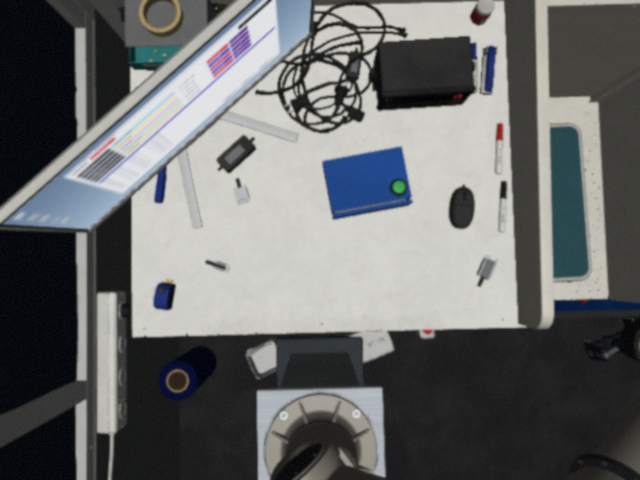

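View pics/s0.png

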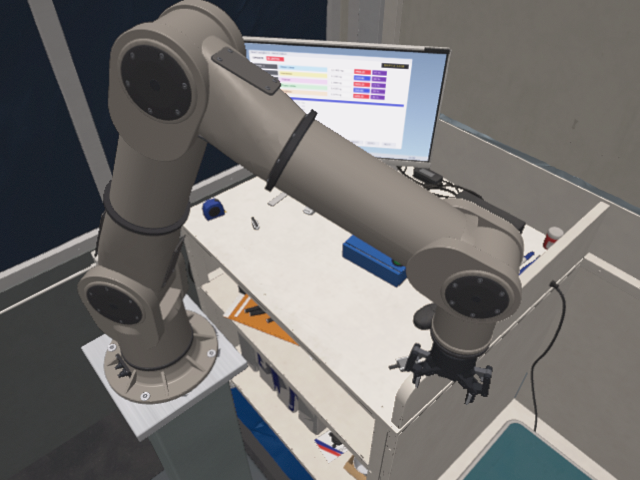

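The top view shows the blue box around (367,183), with the green cap at (399,187) and the front facing the robot. There is a small dark item at (217,265), a light plug at (240,190), a grey plug at (487,270) and the tape measure at (164,295).

```bash
python3 - <<'E'
from h import *
i=cv2.imread("pics/t0.png")
a=cv2.resize(i[245:285,190:245],None,fx=8,fy=8,interpolation=cv2.INTER_CUBIC)
b=cv2.resize(i[140:225,315:420],None,fx=4,fy=4,interpolation=cv2.INTER_CUBIC)[:320]
cv2.imwrite("pics/c0.png",np.hstack([a,b])[:,:800])
hsv=cv2.cvtColor(i,cv2.COLOR_BGR2HSV)
g=cv2.inRange(hsv,(45,120,60),(80,255,255));g[:140]=0;g[230:]=0;g[:,:310]=0
n,l,st,ce=cv2.connectedComponentsWithStats(g);k=1+np.argmax(st[1:,4]);print("cap",ce[k],st[k],ray("top",ce[k],.072))
b=cv2.inRange(hsv,(100,100,40),(130,255,255));b[:140]=0;b[225:]=0;b[:,:315]=0;b[:,420:]=0
b=cv2.morphologyEx(b|g,cv2.MORPH_CLOSE,np.ones((5,5)))
c=max(cv2.findContours(b,0,2)[0],key=cv2.contourArea);h=cv2.convexHull(c);ap=cv2.approxPolyDP(h,5,True).reshape(-1,2)
print(ap,ray("top",ap,.06).round(4))
d=(i[250:280,195:240].min(2)<150).astype(np.uint8)
pts=np.argwhere(d)[:,::-1]+[195,250]; r=cv2.minAreaRect(pts.astype(np.float32));print(r)
bx=cv2.boxPoints(r);print(ray("top",bx,.012).round(4),ray("top",pts.mean(0),.012))
E
```

```text
cap [398.54248366 186.48366013] [392 180  14  14 153] [[ 0.64915554 -0.20545798  0.072     ]]
[[400 147]
 [411 201]
 [334 217]
 [323 162]] [[ 0.7493 -0.2141  0.06  ]
 [ 0.6142 -0.2368  0.06  ]
 [ 0.5794 -0.0461  0.06  ]
 [ 0.7166 -0.0225  0.06  ]]
((215.34999084472656, 263.9499816894531), (21.50348663330078, 6.640782833099365), 18.43494987487793)
[[0.4733 0.2852 0.012 ]
 [0.4891 0.2797 0.012 ]
 [0.4706 0.2282 0.012 ]
 [0.4547 0.2337 0.012 ]] [[0.47065721 0.25462514 0.012     ]]
```

View pics/c0.png

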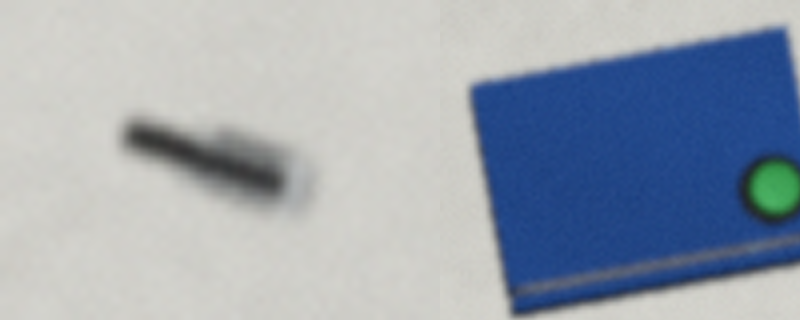

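The crop shows the dongle: cable stub at the left, plug at the right, hood centre at about pixel (221,266), long axis sloping 18°. The box measures about 194 x 137 mm, as expected, with a yaw of about 9.8°. Next I work out the moves.

```bash
cat >> h.py <<'E'
from scipy.spatial.transform import Rotation as Ro
def rel(target,yhead=None):
    s=monitor.get_state();q=np.array(s["eef_rot"]);R=Ro.from_quat(q[[1,2,3,0]])
    print("t %.2f tcp %s F %s open %.4f"%(s["time"],np.round(s["tcp_pos"],4),np.round(s["wrist_force"],1),s["opening"]))
    y=R.as_matrix()[:,1];print("yhead %.2f"%np.degrees(np.arctan2(y[1],y[0])),"z",R.as_matrix()[:,2].round(4))
    print("shift",(R.inv().apply(np.array(target)-s["tcp_pos"])).round(4))
    if yhead is not None:
        a=np.radians(yhead);Y=np.array([np.cos(a),np.sin(a),0]);Z=np.array([0,0,-1.]);T=Ro.from_matrix(np.c_[np.cross(Y,Z),Y,Z])
        print("turn",np.degrees((R.inv()*T).as_rotvec()).round(2),"shift after turn",(T.inv().apply(np.array(target)-s["tcp_pos"])).round(4))
E
python3 - <<'E'
from h import *
rel([.649,-.2055,.40],-80.2);print(ray("top",[[221,265.8]],.01))
E
```

```text
t 0.10 tcp [ 0.3048 -0.6019  0.2417] F [0.7 0.9 0.7] open 0.0858
yhead -63.14 z [-5.e-04  1.e-03 -1.e+00]
shift [ 0.4861 -0.1983 -0.1581]
turn [-6.000e-02  1.000e-02  1.706e+01] shift after turn [ 0.4066 -0.332  -0.1583]
[[0.46688908 0.24279866 0.01      ]]
```

>>> {"api": "carry_out", "payload": {"targets": [[-1,0,0,-0.04,0,0,0],[-1,0,0,-0.04,0,0,0],[-1,0,0,-0.04,0,0,0],[-1,0.01,-0.004,-0.03,0,0,0],[-1,0.034,-0.014,0,0,0,0],[-1,0.034,-0.014,0,0,0,0],[-1,0.034,-0.014,0,0,0,0],[-1,0.034,-0.014,0,0,0,0],[-1,0.034,-0.014,0,0,0,0],[-1,0.034,-0.014,0,0,0,0],[-1,0.034,-0.014,0,0,0,0],[-1,0.034,-0.014,0,0,0,0],[-1,0.034,-0.014,0,0,0,0],[-1,0.034,-0.014,0,0,0,0],[-1,0.034,-0.014,0,0,0,0],[-1,0.034,-0.014,0,0,0,0],[-1,0.034,-0.014,0,0,0,0],[-1,0.034,-0.014,0,0,0,0],[-1,0,0,0,0,0,0]], "newtons": 30}}

```text
time: 2.0
tcp_pos: [0.6508, -0.1985, 0.3911]
eef_rot: [-0.001, 0.972, 0.235, 0.0]
wrist_force: [-0.6, 0.5, -0.0]
opening: 0.0001
```

```bash
python3 - <<'E'
from h import *
rel([.649,-.2055,.090])
E
```

```text
t 2.00 tcp [ 0.6508 -0.1985  0.3911] F [-0.6  0.5 -0. ] open 0.0001
yhead -62.76 z [-6.0e-04  2.9e-03 -1.0e+00]
shift [-0.005   0.0063  0.3011]
```

>>> {"api": "carry_out", "payload": {"targets": [[-1,-0.002,0.003,0.037,0,0,0],[-1,-0.002,0.002,0.038,0,0,0],[-1,0,0,0.038,0,0,0],[-1,0,0,0.038,0,0,0],[-1,0,0,0.038,0,0,0],[-1,0,0,0.038,0,0,0],[-1,0,0,0.038,0,0,0],[-1,0,0,0.03,0,0,0],[-1,0,0,0,0,0,0],[-1,0,0,0,0,0,0]]}}

```text
time: 3.0
tcp_pos: [0.6468, -0.2106, 0.0977]
eef_rot: [-0.0, 0.973, 0.232, -0.0]
wrist_force: [0.4, -0.9, 0.6]
opening: -0.0003
```

```bash
python3 - <<'E'
from h import *
rel([.649,-.2055,.074])
E
```

```text
t 3.00 tcp [ 0.6468 -0.2106  0.0977] F [ 0.4 -0.9  0.6] open -0.0003
yhead -63.15 z [-6.e-04  2.e-04 -1.e+00]
shift [ 0.0042 -0.0035  0.0237]
```

>>> {"api": "carry_out", "payload": {"targets": [[-1,0.004,-0.0035,0.006,0,0,0],[-1,0,0,0.006,0,0,0],[-1,0,0,0.004,0,0,0],[-1,0,0,0.004,0,0,0],[-1,0,0,0.0025,0,0,0],[-1,0,0,0,0,0,0],[-1,0,0,0,0,0,0]]}}

```text
time: 3.7
tcp_pos: [0.6495, -0.2053, 0.0754]
eef_rot: [0.0, 0.973, 0.232, 0.001]
wrist_force: [1.2, 1.8, 5.5]
opening: 0.0003
```

>>> {"api": "carry_out", "payload": {"targets": [[-1,0,0,0.001,0,0,0],[-1,0,0,0,0,0,0],[-1,0,0,-0.02,0,0,0],[-1,0,0,-0.04,0,0,0],[-1,0,0,-0.04,0,0,0],[-1,0,0,-0.04,0,0,0],[1,0,0,0,0,0,-7.3],[1,0,0,0,0,0,-7.3],[1,0,0,0,0,0,-7.3],[1,0,0,0,0,0,-7.3],[1,0,0,0,0,0,-7.3],[1,0,0,0,0,0,-7.2],[1,0,0,0,0,0,0]]}}

```text
time: 5.0
tcp_pos: [0.6486, -0.2059, 0.2137]
eef_rot: [-0.0, 0.816, 0.578, -0.0]
wrist_force: [-0.5, -0.5, -0.3]
opening: 0.0855
```

```bash
python3 - <<'E'
from h import *
grab("top","t1.png")
rel([.467,.243,.19],-19.5)
E
```

```text
t 5.05 tcp [ 0.6486 -0.2059  0.2137] F [ 0.2 -0.1 -0.9] open 0.0854
yhead -19.62 z [-3.e-04  2.e-04 -1.e+00]
shift [ 0.3618 -0.3218  0.0238]
turn [-0.02 -0.   -0.12] shift after turn [ 0.3625 -0.321   0.0237]
```

View pics/t1.png

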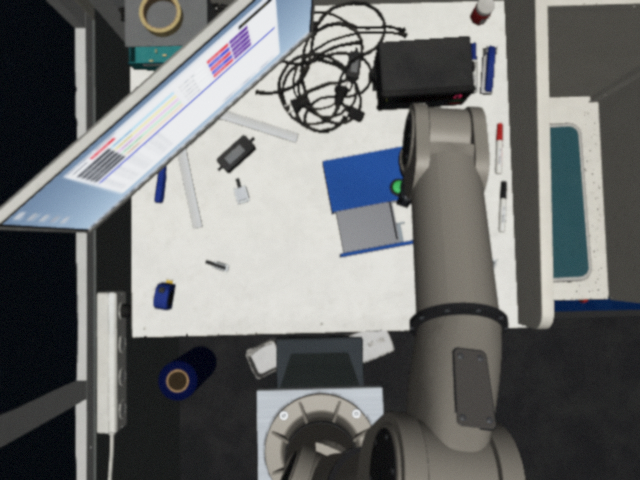

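The drawer has sprung open: its front edge runs from (340,255) to (412,241), and the grey tray is visible behind it.

>>> {"api": "carry_out", "payload": {"targets": [[1,0.026,-0.023,0,0,0,0],[1,0.028,-0.0248,0,0,0,0],[1,0.028,-0.0248,0,0,0,0],[1,0.028,-0.0248,0,0,0,0],[1,0.028,-0.0248,0,0,0,0],[1,0.028,-0.0248,0,0,0,0],[1,0.028,-0.0248,0,0,0,0],[1,0.028,-0.0248,0,0,0,0],[1,0.028,-0.0248,0,0,0,0],[1,0.028,-0.0248,0,0,0,0],[1,0.028,-0.0248,0,0,0,0],[1,0.028,-0.0248,0,0,0,0],[1,0.028,-0.0248,0,0,0,0],[1,0,0,0,0,0,0],[1,0,0,0,0,0,0],[1,0,0,0,0,0,0]]}}

```text
time: 6.65
tcp_pos: [0.4674, 0.2416, 0.2137]
eef_rot: [0.0, 0.817, 0.576, -0.0]
wrist_force: [0.3, -0.5, -0.3]
opening: 0.0856
```

```bash
python3 - <<'E'
from h import *
grab("scene","s2.png");i=grab("top","t2.png")
print(proj("scene",[[.467,.243,.01]]),proj("top",[[.467,.243,.01]]))
c=cv2.imread("pics/s2.png");u,v=proj("scene",[[.467,.243,.01]])[0].astype(int)
a=cv2.resize(c[v-50:v+50,u-50:u+50],None,fx=4,fy=4,interpolation=cv2.INTER_CUBIC)
b=cv2.resize(cv2.imread("pics/t2.png")[120:320,140:340],None,fx=2,fy=2)
cv2.imwrite("pics/c2.png",np.hstack([a,b]))
rel([.467,.243,.05],-19.5)
E
```

```text
[[255.67983071 223.17250906]] [[220.92006426 265.75831008]]
t 6.75 tcp [0.4675 0.2415 0.2138] F [ 0.2 -0.6 -0. ] open 0.0856
yhead -19.61 z [-0.e+00 -3.e-04 -1.e+00]
shift [ 0.0013 -0.001   0.1638]
turn [ 0.    0.02 -0.11] shift after turn [ 0.0013 -0.001   0.1638]
```

View pics/c2.png

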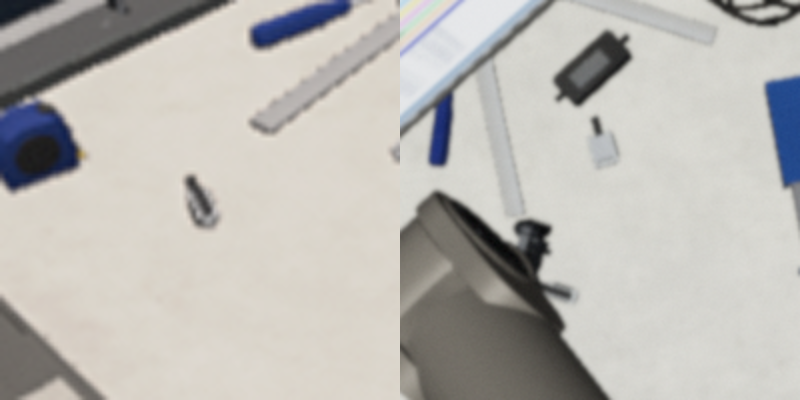

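Scene view: the dongle's hood sits at (203,205) in the crop against a prediction of (200,200), so the position is confirmed.

>>> {"api": "carry_out", "payload": {"targets": [[1,0.001,-0.001,0.04,0,0,0],[1,0,0,0.04,0,0,0],[1,0,0,0.04,0,0,0],[1,0,0,0.04,0,0,0],[1,0,0,0.025,0,0,0],[1,0,0,0.015,0,0,0],[1,0,0,0,0,0,0],[-1,0,0,0,0,0,0],[-1,0,0,0,0,0,0],[-1,0,0,0,0,0,0],[-1,0,0,0,0,0,0],[-1,0,0,0,0,0,0],[-1,0,0,0,0,0,0],[-1,0,0,0,0,0,0]], "newtons": 40}}

```text
time: 8.15
tcp_pos: [0.4668, 0.244, 0.0146]
eef_rot: [0.0, 0.816, 0.578, 0.0]
wrist_force: [-1.8, -1.6, 11.4]
opening: 0.0176
```

Gripped, with an opening of 17.6 mm. I lift, turn, and measure the drawer from t1.

>>> {"api": "carry_out", "payload": {"targets": [[-1,0,0,-0.02,0,0,0],[-1,0,0,-0.04,0,0,0],[-1,0,0,-0.04,0,0,0],[-1,0,0,-0.04,0,0,0],[-1,0,0,-0.02,0,0,7.6],[-1,0,0,0,0,0,7.6],[-1,0,0,0,0,0,7.6],[-1,0,0,0,0,0,7.6],[-1,0,0,0,0,0,7.6],[-1,0,0,0,0,0,7.6],[-1,0,0,0,0,0,7.6],[-1,0,0,0,0,0,7.5],[-1,0,0,0,0,0,0],[-1,0,0,0,0,0,0]]}}

```text
time: 9.55
tcp_pos: [0.4663, 0.2439, 0.174]
eef_rot: [-0.0, 0.996, 0.088, 0.0]
wrist_force: [-0.2, 0.1, 0.1]
opening: 0.0177
```

```bash
python3 - <<'E'
from h import *
i=grab("top","t3.png");i=cv2.imread("pics/t3.png")
hsv=cv2.cvtColor(i,cv2.COLOR_BGR2HSV);b=cv2.inRange(hsv,(100,100,40),(130,255,255))
b[:226]=0;b[275:]=0;b[:,:320]=0;b[:,430:]=0
pts=np.argwhere(b)[:,::-1].astype(np.float32);r=cv2.boxPoints(cv2.minAreaRect(pts));print(r,ray("top",r,.06).round(4))
x=np.array([.9854,.1702,0]);yv=np.array([-.1702,.9854,0])
P=ray("top",pts,.06);print("front edge along x (pct)",np.percentile(P@x,[2,50,98]),"y",np.percentile(P@yv,[1,50,99]))
rel([.5,-.15,.2],-80.2)
E
```

```text
[[340.6491  253.12833]
 [417.75098 238.67172]
 [418.30566 241.63022]
 [341.2038  256.08682]] [[ 0.4901 -0.06    0.06  ]
 [ 0.5208 -0.2501  0.06  ]
 [ 0.5135 -0.2512  0.06  ]
 [ 0.4828 -0.0612  0.06  ]]
front edge along x (pct) [0.46395248 0.46776465 0.47190227] y [-0.33254182 -0.23727825 -0.14581593]
t 9.60 tcp [0.4663 0.2439 0.174 ] F [-1.4  0.8 -0.9] open 0.0183
yhead -79.91 z [ 1.e-04  0.e+00 -1.e+00]
shift [-0.0358  0.3937 -0.0261]
turn [-0.   -0.01  0.29] shift after turn [-0.0339  0.3938 -0.026 ]
```

View pics/t3.png

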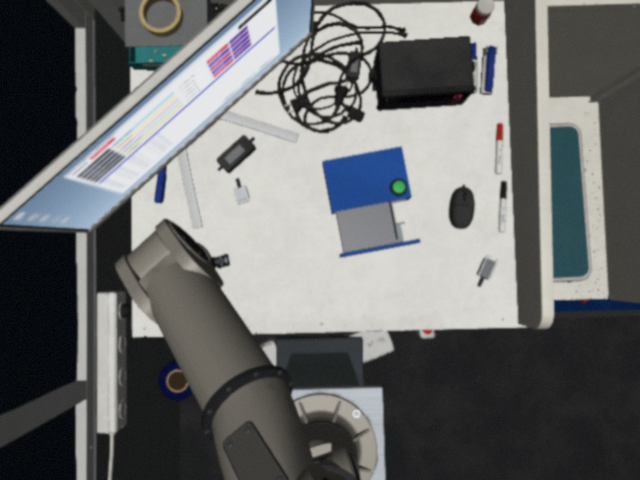

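The drawer is open. The panel line runs from (341,255) to (418,240) and the tray floor is centred near (368,228).

```bash
python3 - <<'E'
from h import *
x=np.array([.9854,.1702,0]);yv=np.array([-.1702,.9854,0])
D=.520*x-.240*yv+[0,0,.011]; print(D)
print("proj centre,left,right,front,back",proj("top",[D,D+.067*yv,D-.067*yv,D-.047*x,D+.047*x]).round(1))
i=cv2.imread("pics/t3.png")
c=proj("top",[D])[0]; d=proj("top",[D+.1*yv])[0]-c
print([tuple(i[tuple(np.round(c+d*t)[::-1].astype(int))]) for t in np.arange(-1,1.01,.1)])
rel(np.append((.512*x-.240*yv)[:2],.174),-80.2)
E
```

```text
[ 0.553256 -0.147992  0.011   ]
proj centre,left,right,front,back [[373.7 228. ]
 [347.9 233.2]
 [399.5 222.9]
 [377.4 246.1]
 [370.  210. ]]
[(np.uint8(204), np.uint8(211), np.uint8(212)), (np.uint8(206), np.uint8(214), np.uint8(215)), (np.uint8(180), np.uint8(184), np.uint8(182)), (np.uint8(166), np.uint8(166), np.uint8(162)), (np.uint8(155), np.uint8(154), np.uint8(149)), (np.uint8(93), np.uint8(91), np.uint8(90)), (np.uint8(137), np.uint8(134), np.uint8(133)), (np.uint8(134), np.uint8(132), np.uint8(132)), (np.uint8(136), np.uint8(132), np.uint8(131)), (np.uint8(134), np.uint8(132), np.uint8(131)), (np.uint8(138), np.uint8(135), np.uint8(134)), (np.uint8(138), np.uint8(135), np.uint8(137)), (np.uint8(138), np.uint8(134), np.uint8(132)), (np.uint8(134), np.uint8(132), np.uint8(132)), (np.uint8(138), np.uint8(134), np.uint8(133)), (np.uint8(139), np.uint8(137), np.uint8(137)), (np.uint8(142), np.uint8(138), np.uint8(138)), (np.uint8(140), np.uint8(136), np.uint8(136)), (np.uint8(140), np.uint8(136), np.uint8(136)), (np.uint8(176), np.uint8(181), np.uint8(181)), (np.uint8(208), np.uint8(214), np.uint8(215))]
t 9.60 tcp [0.4663 0.2439 0.174 ] F [-1.4  0.8 -0.9] open 0.0183
yhead -79.91 z [ 1.e-04  0.e+00 -1.e+00]
shift [ 0.009  0.401 -0.   ]
turn [-0.   -0.01  0.29] shift after turn [ 0.011   0.4009 -0.    ]
```

The grey tray floor runs from +85 to −50 mm (135 mm, as given), so the tray is offset about 17 mm toward +y from the panel's middle. I place the dongle there.

>>> {"api": "carry_out", "payload": {"targets": [[-1,0.001,0.032,0,0,0,0.3],[-1,0.001,0.032,0,0,0,0],[-1,0.001,0.032,0,0,0,0],[-1,0.001,0.032,0,0,0,0],[-1,0.001,0.032,0,0,0,0],[-1,0.001,0.032,0,0,0,0],[-1,0.001,0.032,0,0,0,0],[-1,0.001,0.032,0,0,0,0],[-1,0.001,0.032,0,0,0,0],[-1,0.001,0.032,0,0,0,0],[-1,0.001,0.032,0,0,0,0],[-1,0,0.032,0,0,0,0],[-1,0,0,0,0,0,0],[-1,0,0,0,0,0,0],[-1,0,0,0.03,0,0,0],[-1,0,0,0.03,0,0,0],[-1,0,0,0.02,0,0,0],[-1,0,0,0,0,0,0]]}}

```text
time: 11.4
tcp_pos: [0.5396, -0.1313, 0.0915]
eef_rot: [-0.001, 0.996, 0.085, -0.002]
wrist_force: [-0.8, 0.3, -0.2]
opening: 0.0179
```

```bash
python3 - <<'E'
from h import *
x=np.array([.9854,.1702,0]);yv=np.array([-.1702,.9854,0])
rel(np.append((.512*x-.223*yv)[:2],.028),-80.2)
grab("scene","s4.png")
P=np.array(monitor.get_state()["tcp_pos"]);u,v=proj("scene",[P])[0].astype(int)
cv2.imwrite("pics/c4.png",cv2.resize(cv2.imread("pics/s4.png")[max(0,v-75):v+75,max(0,u-100):u+100],None,fx=4,fy=4,interpolation=cv2.INTER_CUBIC))
E
```

```text
t 11.40 tcp [ 0.5396 -0.1313  0.0915] F [-0.8  0.3 -0.2] open 0.0179
yhead -80.27 z [-0.0042  0.0014 -1.    ]
shift [0.0029 0.0019 0.0635]
turn [-0.12  0.22 -0.07] shift after turn [0.0026 0.0017 0.0635]
```

View pics/c4.png

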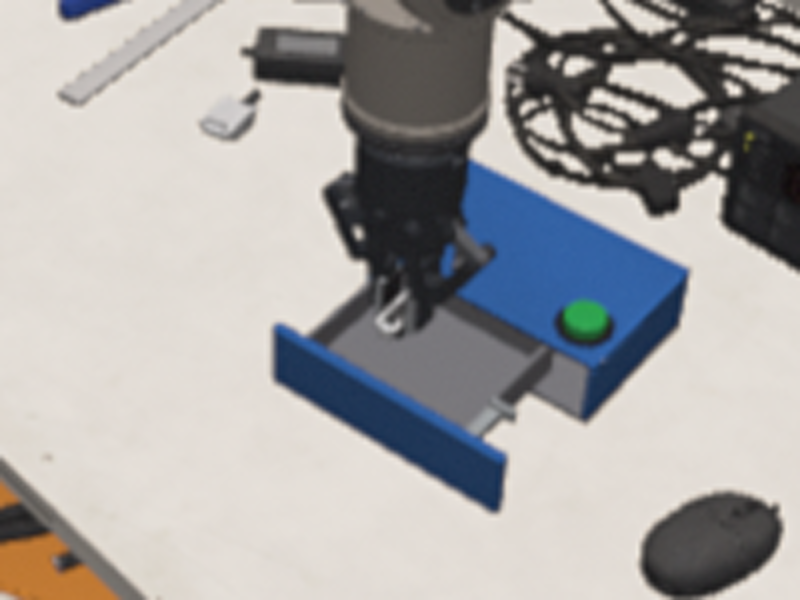

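The dongle is held above the open tray, nearer the left wall, and the cap is up. I lower it 8 mm further right and release.

>>> {"api": "carry_out", "payload": {"targets": [[-1,0.002,0.008,0.01,0,0,0],[-1,0,0,0.015,0,0,0],[-1,0,0,0.015,0,0,0],[-1,0,0,0.012,0,0,0],[-1,0,0,0.01,0,0,0],[-1,0,0,0,0,0,0],[-1,0,0,0,0,0,0],[-0.6,0,0,0,0,0,0],[-0.3,0,0,0,0,0,0],[-0.1,0,0,0,0,0,0],[-0.1,0,0,0,0,0,0],[-0.1,0,0,0,0,0,0]]}}

```text
time: 12.65
tcp_pos: [0.5446, -0.1405, 0.032]
eef_rot: [0.0, 0.997, 0.083, 0.0]
wrist_force: [0.9, -0.4, 0.1]
opening: 0.0384
```

>>> {"api": "carry_out", "payload": {"targets": [[-0.1,0,0,-0.02,0,0,0],[-0.1,0,0,-0.03,0,0,0],[-0.1,0,0,-0.03,0,0,0],[-1,0,0,-0.03,0,0,0],[-1,-0.035,0.003,0,0,0,0],[-1,-0.035,0.003,0,0,0,0],[-1,-0.035,0.003,0,0,0,0],[-1,0,0,0,0,0,0],[-1,0,0,0,0,0,0],[-1,0,0,0,0,0,0]]}}

```text
time: 13.65
tcp_pos: [0.4433, -0.1666, 0.1421]
eef_rot: [0.0, 0.997, 0.084, 0.0]
wrist_force: [0.4, 0.2, -0.1]
opening: 0.0001
```

```bash
python3 - <<'E'
from h import *
x=np.array([.9854,.1702,0]);yv=np.array([-.1702,.9854,0])
rel(np.append((.408*x-.240*yv)[:2],.045),-80.2)
grab("scene","s5.png");grab("top","t5.png")
a=cv2.resize(cv2.imread("pics/s5.png")[210:310,320:450],None,fx=3,fy=3,interpolation=cv2.INTER_CUBIC)
b=cv2.resize(cv2.imread("pics/t5.png")[175:275,310:440],None,fx=3,fy=3,interpolation=cv2.INTER_CUBIC)
cv2.imwrite("pics/c5.png",np.hstack([a,b]))
E
```

```text
t 13.65 tcp [ 0.4433 -0.1666  0.1421] F [ 0.4  0.2 -0.1] open 0.0001
yhead -80.42 z [ 9.e-04 -0.e+00 -1.e+00]
shift [-0.0006  0.0003  0.0971]
turn [ 0.01 -0.05 -0.22] shift after turn [-0.0005  0.0003  0.0971]
```

View pics/c5.png

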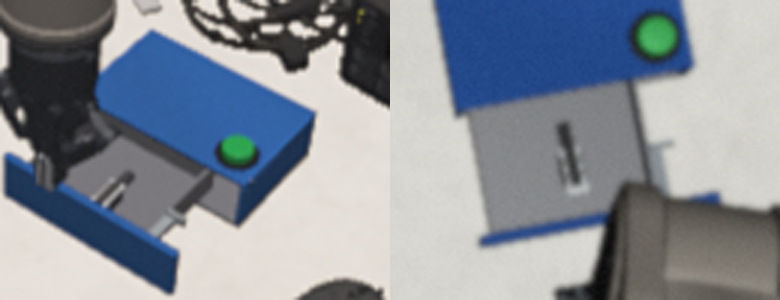

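The dongle lies flat in the tray (top-view crop, about (567,165)), clear of the box. I lower in front of the panel and push.

>>> {"api": "carry_out", "payload": {"targets": [[-1,0,0,0.03,0,0,0],[-1,0,0,0.035,0,0,0],[-1,0,0,0.032,0,0,0],[-1,0,0,0,0,0,0],[-1,0,0,0,0,0,0],[-1,0.01,0,0,0,0,0],[-1,0.015,0,0,0,0,0],[-1,0.01,0,0,0,0,0],[-1,0.008,0,0,0,0,0],[-1,0.008,0,0,0,0,0],[-1,0.008,0,0,0,0,0],[-1,0.008,0,0,0,0,0],[-1,0.008,0,0,0,0,0],[-1,0.008,0,0,0,0,0],[-1,0.008,0,0,0,0,0],[-1,0.008,0,0,0,0,0],[-1,0,0,0,0,0,0],[-1,0,0,0,0,0,0]]}}

```text
time: 15.55
tcp_pos: [0.54, -0.1504, 0.0447]
eef_rot: [-0.0, 0.997, 0.083, -0.0]
wrist_force: [-2.9, -1.1, 2.0]
opening: 0.0002
```

>>> {"api": "carry_out", "payload": {"targets": [[-1,0.008,0,0,0,0,0],[-1,0.008,0,0,0,0,0],[-1,0.008,0,0,0,0,0],[-1,0.008,0,0,0,0,0],[-1,0.004,0,0,0,0,0],[-1,0.004,0,0,0,0,0],[-1,0,0,0,0,0,0],[-1,0,0,0,0,0,0]]}}

```text
time: 16.35
tcp_pos: [0.5789, -0.144, 0.0446]
eef_rot: [-0.0, 0.997, 0.083, -0.0]
wrist_force: [-2.7, -2.1, -1.8]
opening: -0.0001
```

>>> {"api": "carry_out", "payload": {"targets": [[-1,0.002,0,0,0,0,0],[-1,0.002,0,0,0,0,0],[-1,0.002,0,0,0,0,0],[-1,0.002,0,0,0,0,0],[-1,0,0,0,0,0,0],[-1,0,0,0,0,0,0]]}}

```text
time: 16.95
tcp_pos: [0.5862, -0.1428, 0.0445]
eef_rot: [-0.0, 0.997, 0.083, -0.001]
wrist_force: [-6.3, -3.4, 0.4]
opening: -0.0001
```

>>> {"api": "carry_out", "payload": {"targets": [[-1,0.002,0,0,0,0,0],[-1,0.002,0,0,0,0,0],[-1,0,0,0,0,0,0],[-1,0,0,0,0,0,0]]}}

```text
time: 17.35
tcp_pos: [0.5865, -0.1429, 0.0442]
eef_rot: [-0.0, 0.997, 0.083, -0.004]
wrist_force: [-30.1, -4.7, 20.6]
opening: -0.0003
```

Hard stop reached, so I back off and check.

>>> {"api": "carry_out", "payload": {"targets": [[-1,-0.01,0,0,0,0,0],[-1,-0.03,0,0,0,0,0],[-1,-0.04,0,0,0,0,0],[-1,-0.03,0,-0.02,0,0,0],[-1,0,0.03,-0.05,0,0,0],[-1,0,0.03,-0.05,0,0,0],[-1,0,0.04,-0.04,0,0,0],[-1,0,0.04,0,0,0,0],[-1,0,0.04,0,0,0,0],[-1,0,0,0,0,0,0],[-1,0,0,0,0,0,0]]}}

```text
time: 18.45
tcp_pos: [0.5106, -0.325, 0.1858]
eef_rot: [-0.0, 0.997, 0.083, 0.0]
wrist_force: [0.0, 0.3, -1.2]
opening: 0.0001
```

```bash
python3 - <<'E'
from h import *
rel([.5,-.3,.2])
grab("top","t6.png");grab("scene","s6.png")
i=cv2.imread("pics/t6.png");hsv=cv2.cvtColor(i,cv2.COLOR_BGR2HSV)
g=cv2.inRange(hsv,(45,120,60),(80,255,255));g[:140]=0;g[230:]=0;g[:,:310]=0
b=cv2.inRange(hsv,(100,100,40),(130,255,255));b[:140]=0;b[275:]=0;b[:,:315]=0;b[:,430:]=0
c=max(cv2.findContours(cv2.morphologyEx(b|g,cv2.MORPH_CLOSE,np.ones((5,5))),0,2)[0],key=cv2.contourArea)
print(cv2.approxPolyDP(cv2.convexHull(c),5,True).reshape(-1,2).tolist())
a=cv2.resize(cv2.imread("pics/s6.png")[200:300,320:450],None,fx=3,fy=3,interpolation=cv2.INTER_CUBIC)
b=cv2.resize(i[140:275,310:440],None,fx=3,fy=3,interpolation=cv2.INTER_CUBIC)[:300]
cv2.imwrite("pics/c6.png",np.hstack([a,b]))
E
```

```text
t 18.45 tcp [ 0.5106 -0.325   0.1858] F [ 0.   0.3 -1.2] open 0.0001
yhead -80.51 z [ 6.e-04  2.e-04 -1.e+00]
shift [-0.0064 -0.0264 -0.0142]
[[400, 147], [411, 201], [334, 217], [323, 162]]
```

View pics/c6.png

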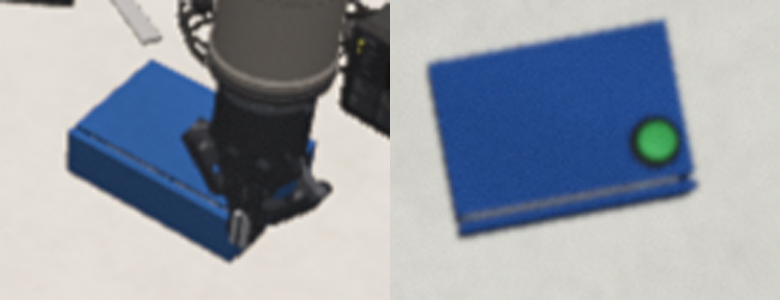

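The drawer stays shut. The outline corners are identical to those at the start, the cap is up, and the robot is clear.

```bash
python3 -c "
from rig import arm
print(arm.hand_in())"
```

```text
the job is handed in; nothing more can be done
None
```

I pressed the latch and the drawer sprang open. I then gripped the dongle, set it in the tray and pushed the drawer in to its hard stop. The job was handed in at about 18.5 s of the 59 s allowed, and the hand-in gave no verdict.

- **Final check:** after I backed off, the top picture showed the drawer staying shut, with the box outline at the same pixel corners as at the start. The cap looked up, the arm was clear, and the wrist force was close to zero.
- **Dongle:** it was last seen lying flat in the open tray before the push; it can't be seen with the drawer shut.
- **Push force:** the final push peaked at about 36 N on the wrist, above the 15 N suggested but well below the 120 N wrist limit. Only the fingertips were meant to meet the panel.
- **Other connectors and tape measure:** I did not go near them, but I did not measure their positions again at the end.
- **Disagreement:** the tray's middle lay about 17 mm to the +y side of the panel's middle. I placed the dongle by the tray as measured.

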